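# Bolt the bin's lid and hold the bin up level by its handle

## Robot

A 7-joint arm with a two-finger parallel gripper is mounted at the origin on the work surface. World frame = base frame: x ahead of the robot, y to its left, z up, the work surface at z = 0. Lengths are in m, angles in degrees, forces in N, time in s.
With the tool pointing down it reaches from about 0.425 to 0.925 m from the base axis. Payload 6.8 kg.
Tool frame: the origin (TCP) lies midway between the tips of the shut fingers; the grasp point (between the pads) lies 19 mm behind it; z points along the fingers, y is the direction in which the jaws open and shut (so a half turn about z gives the same grasp; the last joint's range is limited). The gripper opens to 88 mm and grips with 3 to 60 N. Pads are 20 mm wide; open, the fingers measure 115 mm over their backs; the gripper's body (75 mm by 178 mm) begins 61 mm behind the grasp point.
Start: joints at [-77.355, 27.33, 1.283, 89.118, -0.659, 63.558, -4.761], TCP at [0.218, 0.639, 0.223] pointing down, gripper open.
Joint ranges: [-169.35, 169.35], [-19.33, 120.38], [-80.79, 83.38], [13.8, 139.57], [-78.32, 258.32], [9.67, 109.79], [-169.56, 169.56]. Speed limits (degrees/s): [136.94, 136.94, 180, 180, 180, 180, 180].

## Interface

Orientations are given as a 3x3 rotation matrix whose columns are the frame's x, y, z axes.
In Python, from rig import r gives the robot as it stands. The module is installed in compiled form; this text tells all that it offers.
- The arm moves only by the shell command python3 -m creep 'ROWS'. ROWS is JSON, a list of rows, each an object with "angular": the turn, a rotation vector about the tool's x, y, z in degrees, a list of three; "linear": the shift along the tool's x, y, z in m, a list of three; "claw": the finger opening in m, from 0 to 0.0878. A call has 1 to 20 rows; each row shifts and turns the commanded pose from where the row before left it, along the tool's axes as they then stand; what a row does not reach is not made up. A row lasts 1/12 s, in which the tool goes at most 41.7 mm and 7.16 degrees, less where a joint would pass 70% of its speed; a pose out of reach is approached as far as the arm can. A call with a gripper value outside its range is refused whole. The fingers move at their own pace and stop on an object; the grip force is fixed at half the most. Time passes only in rows, so rows that do not move let the fingers close. It gives the time, the measured TCP pose, the force and the opening at its end, in the units of the state.
- r.get_state(): the state, without advancing time (a new reading comes with each control period).
- r.snapshot(name): name is "scene" or "top" or "wrist"; returns the picture (480x640x3 uint8, blue, green, red); there is no depth.
- r.camera_info(name): a dict with "camera_matrix" (3x3 intrinsics, pixels), "R" (3x3) and "t" (3): a world point X has camera coordinates R X + t. Camera axes: x right, y down, z forward; pixel columns grow to the right and rows downward; lengths in m; the calibration is good to about 2 mm. A picture is of the moment at which its call begins: read the wrist's pose just before it. camera_info takes no time and is no camera call; for the wrist camera it gives the pose at the moment of the call.
- r.job_done(): hands the job in, once; it reports no verdict.
The state is a dict: "time": time; "q": joint angles; "qd": joint speeds; "effort": joint torques, N m; "tcp_pos": TCP position; "ee_rot": TCP orientation; "ft_force": force on the tool from outside, world axes, zero at the start; "moment": the same for the moment, N m; "opening": finger opening in m.
Only numpy, scipy, OpenCV 4.12 (cv2) and the standard library are available. Lean on these libraries where they do the work, as an engineer would, in place of code of your own. Each camera call takes 0.05 s, during which the arm holds its last target. There are 200 camera calls.

## Task

Slide the steel barrel bolt on the grey bin's lid fully home into its keeper, so that the lid cannot come open, and only then lift the bin straight up by its lid handle, about 12 cm clear of the table. Finish while holding it there in the gripper, steady and level, the lid shut and still bolted: do not put it down or let go. Leave the cartridges, tray, thumbstick cap, console, screwdriver and jar around it where they are.

Things in the scene. Friction and masses are not known exactly. Their poses are not given: they have to be found in the camera images.
- case: grey plastic lidded bin, 240 (x) by 150 (y) by 78 mm (top of the flat lid), about 0.7 kg, loose on the table. Origin: centre of its underside, z up. Its -x end, roughly towards the robot, has the bolt's steel keeper, reaching 18 mm beyond the end wall and 98 mm up; lid hinge at the +x end. On the lid: the handle in the middle, the bolt between it and the -x end
- handle (a point): centre of the bar of the black carrying handle, 115 mm above the bin's underside at bin x = 0, y = 0. The bar runs along the bin's y: 100 mm long, 16 wide (bin x), 14 tall, flat sided, with 10 mm legs at both ends (80 mm free between) and 30 mm free below it. Rigid with the lid; the bin balances under its middle. Axes as the bin's, lid shut
- bolt_knob (a point): centre of the top of the bolt's knob, 115 mm above the bin's underside. A steel post 12 x 12 mm, 30 tall (foot 7 mm over the lid), at bin y = 0 and bin x = -66 mm when drawn, -90 when home; it slides along bin -x, away from the handle. Guide arches 17 mm wide, 16 tall, 6 thick stand on the lid at bin x = -46 and -113 mm. Axes as the bin's, lid shut
- bolt (a joint): travel of the bolt, m: 0 fully drawn, 0.024 fully home in the keeper (end stop); grows as the knob moves along the bin's -x; slides stiffly (about 1.2 N) and stays where it is left
- lid (a joint): opening angle of the bin's lid, rad: 0 shut; hinged at the bin's +x end, it swings freely, so lifting by the handle unbolted would open it; with the bolt home the pin under the keeper holds it (play about 0.02 rad)
- cart_a: blue plastic cartridge 58 x 66 x 9 mm lying flat beside the bin; origin centre of underside; leave alone
- cart_b: like cart_a, lying in the steel tray; leave alone
- tray: stainless steel tray 160 x 220 x 16 mm; origin centre of underside; leave alone
- cap: green hard silicone thumbstick cap, diameter 20, 10 mm tall, beside the bin; origin centre of underside; leave alone
- console: black handheld console 190 x 82 x 16 mm lying flat; origin centre of underside; leave alone
- screwdriver: screwdriver 170 mm long lying along its x; leave alone
- jar: small closed clear jar, diameter 50, 60 mm tall; origin centre of underside; leave alone

How it is judged:
By the outcome, as a careful person would: the job done as asked, in the order asked, and still so for the second after the job is handed in, while the arm keeps its last pose, push and grip.
It also fails if it takes over 48 s, if anything falls off the work surface, if the arm or the gripper's body presses on something with over 40 N, if the wrist force passes 120 N, or if a joint passes its speed limit or range.

## Working session

There is one attempt and no reset: what is moved stays moved. The work goes in short steps, Python scripts to look and compute and a shell command to move; the robot and the scene stay as the last step left them, time stands still between calls to the robot, and variables do not carry over. Pictures are saved under pics/ and viewed, about 8 in all and at most 12, crops included, and the job is handed in when it is done.

```bash
mkdir -p pics
python3 - <<'E'
from rig import r
import cv2,numpy as np
s=r.get_state();print(s['time'],s['tcp_pos'],np.round(s['ee_rot'],3).tolist(),s['opening'],s['ft_force'])
for n in('top','scene'):
    cv2.imwrite(f'pics/{n}0.png',r.snapshot(n))
    c=r.camera_info(n);print(n,np.round(c['camera_matrix'],1).tolist(),np.round(c['R'],3).tolist(),np.round(c['t'],3).tolist())
E
```

```text
0.0 [0.21775139 0.63828636 0.22170814] [[-0.946, 0.323, -0.0], [0.323, 0.946, -0.002], [-0.0, -0.002, -1.0]] 0.08793480494212029 [ 0.47850932 -0.42407588  0.96578688]
top [[512.9, 0.0, 320.3], [0.0, 512.9, 237.5], [0.0, 0.0, 1.0]] [[0.028, -0.999, 0.019], [-0.997, -0.03, -0.073], [0.073, -0.017, -0.997]] [0.018, 0.581, 1.251]
scene [[577.3, 0.0, 321.8], [0.0, 577.3, 240.1], [0.0, 0.0, 1.0]] [[-0.23, 0.973, -0.003], [0.692, 0.161, -0.703], [-0.684, -0.164, -0.711]] [0.084, -0.364, 1.779]
```

View pics/top0.png

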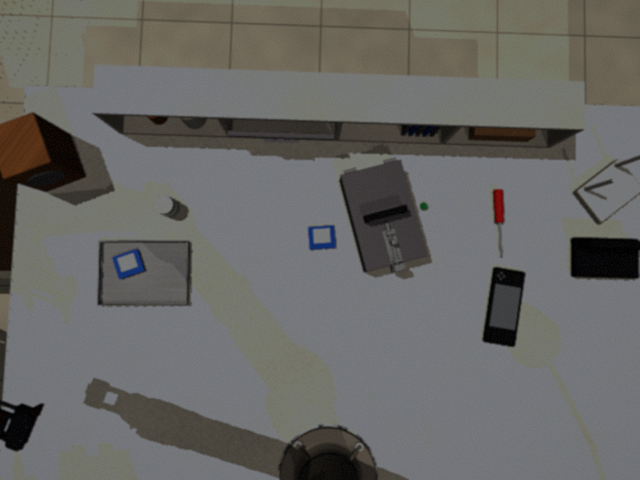

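View pics/scene0.png

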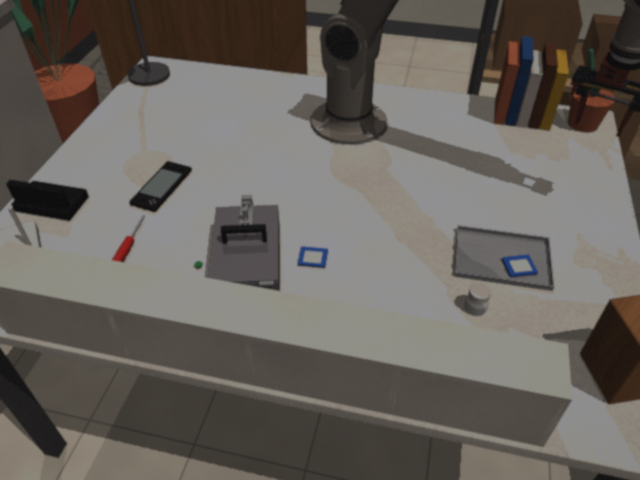

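The top view shows the bin, with its handle at about (387,214), the bolt at about (392,240) and the keeper at about (402,270). The blue cartridge is at (322,237) and the green cap at (424,206). The scene view shows the handle at about (244,235) and the bolt at about (246,210).

```bash
cat > h.py <<'E'
from rig import r
import cv2,numpy as np
def ray(n,uv,z,c=None):
    c=c or r.camera_info(n);K,R,t=c['camera_matrix'],np.array(c['R']),np.array(c['t'])
    o=-R.T@t;d=R.T@np.linalg.solve(K,[uv[0],uv[1],1]);return o+d*(z-o[2])/d[2]
E
python3 - <<'E'
from h import *
im=cv2.imread('pics/top0.png');sub=im[150:285,330:440]
m=(sub.max(2)<30).astype(np.uint8)
n,l,st,ce=cv2.connectedComponentsWithStats(m);i=1+np.argmax(st[1:,4]);print(st[i])
pts=np.argwhere(l==i)[:,::-1].astype(np.float32)+[330,150]
box=cv2.minAreaRect(pts.astype(np.float32));b=cv2.boxPoints(box);print(box)
for p in b: print(ray('top',p,0.12).round(4))
print('c',ray('top',box[0],0.118))
s=im[150:285,330:440].astype(float)*2;a=cv2.resize(np.clip(s,0,255).astype(np.uint8),None,fx=4,fy=4,interpolation=2)
im2=cv2.imread('pics/scene0.png')[185:300,195:290].astype(float)*2
b2=cv2.resize(np.clip(im2,0,255).astype(np.uint8),None,fx=3.8,fy=3.8,interpolation=2)
o=np.zeros((max(a.shape[0],b2.shape[0]),a.shape[1]+b2.shape[1],3),np.uint8);o[:a.shape[0],:a.shape[1]]=a;o[:b2.shape[0],a.shape[1]:]=b2
cv2.imwrite('pics/crop.png',o);print(o.shape)
E
```

```text
[ 34  55  45  19 405]
((385.8841552734375, 215.5696563720703), (12.033059120178223, 45.08683395385742), 74.93151092529297)
[ 0.6264 -0.059   0.12  ]
[ 0.6566 -0.1588  0.12  ]
[ 0.6299 -0.1665  0.12  ]
[ 0.5998 -0.0667  0.12  ]
c [ 0.62835394 -0.11294385  0.118     ]
(540, 801, 3)
```

View pics/crop.png

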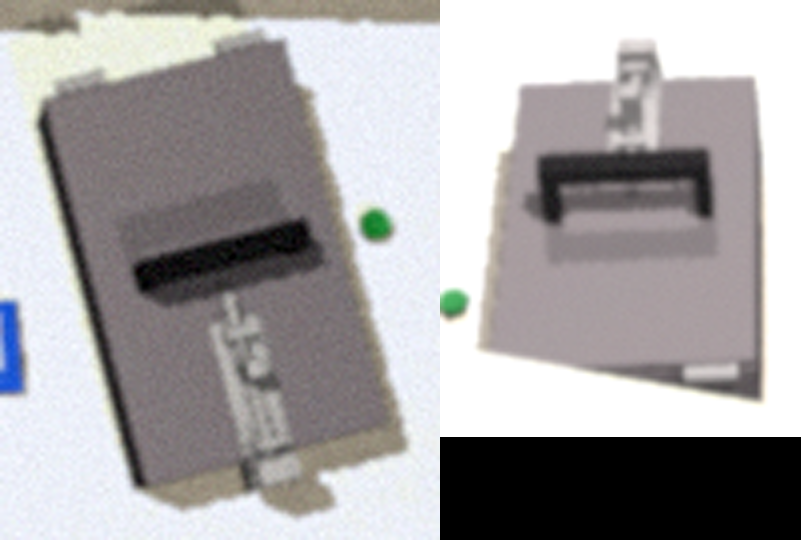

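```bash
python3 -m creep '[{"angular":[0,0,0],"linear":[-0.0238,-0.0257,-0.0033],"claw":0.0},{"angular":[0,0,0],"linear":[-0.0238,-0.0257,-0.0033],"claw":0.0},{"angular":[0,0,0],"linear":[-0.0238,-0.0257,-0.0033],"claw":0.0},{"angular":[0,0,0],"linear":[-0.0238,-0.0257,-0.0033],"claw":0.0},{"angular":[0,0,0],"linear":[-0.0238,-0.0257,-0.0033],"claw":0.0},{"angular":[0,0,0],"linear":[-0.0238,-0.0257,-0.0033],"claw":0.0},{"angular":[0,0,0],"linear":[-0.0238,-0.0257,-0.0033],"claw":0.0},{"angular":[0,0,0],"linear":[-0.0238,-0.0257,-0.0033],"claw":0.0},{"angular":[0,0,0],"linear":[-0.0238,-0.0257,-0.0033],"claw":0.0},{"angular":[0,0,0],"linear":[-0.0238,-0.0257,-0.0033],"claw":0.0},{"angular":[0,0,0],"linear":[-0.0238,-0.0257,-0.0033],"claw":0.0},{"angular":[0,0,0],"linear":[-0.0238,-0.0257,-0.0033],"claw":0.0},{"angular":[0,0,0],"linear":[-0.0238,-0.0257,-0.0033],"claw":0.0},{"angular":[0,0,0],"linear":[-0.0238,-0.0257,-0.0033],"claw":0.0},{"angular":[0,0,0],"linear":[-0.0238,-0.0257,-0.0033],"claw":0.0},{"angular":[0,0,0],"linear":[-0.0238,-0.0257,-0.0033],"claw":0.0},{"angular":[0,0,0],"linear":[-0.0238,-0.0257,-0.0033],"claw":0.0},{"angular":[0,0,0],"linear":[-0.0238,-0.0257,-0.0033],"claw":0.0},{"angular":[0,0,0],"linear":[-0.0238,-0.0257,-0.0033],"claw":0.0},{"angular":[0,0,0],"linear":[-0.0238,-0.0257,-0.0033],"claw":0.0}]'
python3 -m creep '[{"angular":[0,0,0],"linear":[-0.0238,-0.0257,-0.0033],"claw":0.0},{"angular":[0,0,0],"linear":[-0.0238,-0.0257,-0.0033],"claw":0.0},{"angular":[0,0,7],"linear":[0,0,0],"claw":0.0},{"angular":[0,0,7],"linear":[0,0,0],"claw":0.0},{"angular":[0,0,7],"linear":[0,0,0],"claw":0.0},{"angular":[0,0,7],"linear":[0,0,0],"claw":0.0},{"angular":[0,0,7],"linear":[0,0,0],"claw":0.0},{"angular":[0,0,7],"linear":[0,0,0],"claw":0.0},{"angular":[0,0,7],"linear":[0,0,0],"claw":0.0},{"angular":[0,0,7],"linear":[0,0,0],"claw":0.0},{"angular":[0,0,0],"linear":[0,0,0],"claw":0.0},{"angular":[0,0,0],"linear":[0,0,0],"claw":0.0}]'
python3 - <<'E'
from h import *
s=r.get_state();print(s['time'],s['tcp_pos'],np.round(s['ee_rot'],3).tolist(),s['opening'],s['q'])
c=r.camera_info('wrist');np.save('w1.npy',c,allow_pickle=True);im=r.snapshot('wrist');cv2.imwrite('pics/w1r.png',im)
cv2.imwrite('pics/w1.png',np.clip(im*2.0,0,255).astype(np.uint8));print(c)
E
```

```text
time: 1.77
tcp_pos: [0.5025, -0.003, 0.2887]
ee_rot: [[-0.946, 0.323, -0.0], [0.323, 0.946, 0.0], [0.0, 0.0, -1.0]]
ft_force: [0.6, 0.0, -0.4]
opening: 0.0006
time: 2.77
tcp_pos: [0.5307, -0.0652, 0.295]
ee_rot: [[-0.265, 0.964, -0.001], [0.964, 0.265, -0.0], [0.0, -0.001, -1.0]]
ft_force: [-0.5, -0.5, -0.5]
opening: 0.0004
2.7667 [ 0.53068936 -0.06521712  0.29498867] [[-0.265, 0.964, -0.001], [0.964, 0.265, -0.0], [0.0, -0.001, -1.0]] 0.00040524241993345015 [-32.02657879  11.3746606   38.06760093 105.08537276  -7.63182445
  66.13935099  23.97308606]
{'camera_matrix': array([[373.00479275,   0.        , 321.6355235 ],
       [  0.        , 373.00479275, 240.54670134],
       [  0.        ,   0.        ,   1.        ]]), 'R': array([[ 9.63919837e-01,  2.66191739e-01, -7.11152514e-04],
       [ 2.54399851e-01, -9.20426710e-01,  2.96808671e-01],
       [ 7.83534525e-02, -2.86280683e-01, -9.54936703e-01]]), 't': array([-0.49316192, -0.25184096,  0.40234462])}
```

View pics/w1.png

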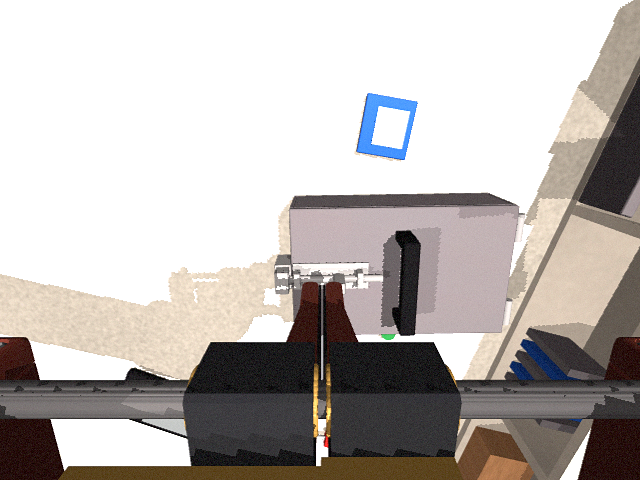

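The wrist view shows the bin almost lined up with the tool, the handle at about (407,285), the bolt at row 277 from columns 280 to 380, and the keeper at (282,275). The closed fingertips at about (322,290) hide the knob, so I'll zoom in on this area.

Run:
```python
from h import *
im=cv2.imread('pics/w1r.png')[190:350,265:465]
cv2.imwrite('pics/w1c.png',cv2.resize(np.clip(im*1.6,0,255).astype(np.uint8),None,fx=3.75,fy=3.75,interpolation=2))
```

```text
(no output)
```

View pics/w1c.png

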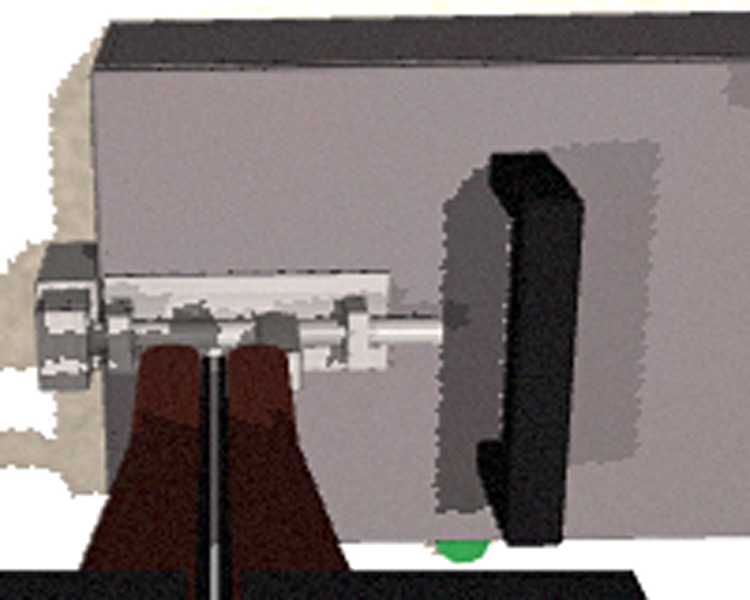

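Run:
```python
from h import *
c=np.load('w1.npy',allow_pickle=True).item()
f=lambda p,z:ray('wrist',(p[0]/3.75+265-.4,p[1]/3.75+190-.4),z,c)
P=[f(p,.122) for p in[(513,213),(583,204),(562,545),(507,545)]]
for p in P:print(p.round(4))
print('w',np.linalg.norm(P[0]-P[1]),np.linalg.norm(P[2]-P[3]),np.linalg.norm(P[0]-P[3]))
H=np.mean(P,0);print('handle',H)
d=P[0]+P[1]-P[2]-P[3];print('yaw bar',np.degrees(np.arctan2(-d[0],d[1])))
a,b=f((95,70),.078),f((750,58),.078);print('yaw lid',np.degrees(np.arctan2(*(b-a)[1::-1])),a)
k=f((66,340),.098);print('keeper',k,'dist',np.linalg.norm((k-H)[:2]),np.degrees(np.arctan2(*(H-k)[1::-1])))
g=f((358,330),.094);print('arch',g,np.linalg.norm((g-H)[:2]),np.degrees(np.arctan2(*(H-g)[1::-1])))
s=r.get_state();y=s['ee_rot'][:,1];print('tool yaw',np.degrees(np.arctan2(y[1],y[0])))
for yaw in(15.0,):
  ex=np.array([np.cos(np.radians(yaw)),np.sin(np.radians(yaw)),0]);ey=np.array([-ex[1],ex[0],0])
  e=s['tcp_pos']-H;print('tcp in bin',e@ex,e@ey,'corner a',(a-H)@ex,(a-H)@ey)
```

```text
[ 0.6101 -0.0717  0.122 ]
[ 0.6263 -0.0647  0.122 ]
[ 0.6543 -0.1586  0.122 ]
[ 0.6398 -0.1626  0.122 ]
w 0.017696180011169207 0.015037856431899206 0.09564391611748717
handle [ 0.63261616 -0.11440016  0.122     ]
yaw bar 17.317614012634632
yaw lid 16.516418757619657 [ 0.49797989 -0.07432706  0.078     ]
keeper [ 0.50929219 -0.14643434  0.098     ] dist 0.12741660152250062 14.561135095254484
arch [ 0.58785961 -0.12333796  0.094     ] 0.045640261590896715 11.293294957903788
tool yaw 15.389712948385101
tcp in bin -0.08569175475660971 0.0738704058029243 corner a -0.11967697280075729 0.07355408075468108
```

```bash
python3 -m creep '[{"angular":[0,0,0],"linear":[-0.0239,0.0172,0],"claw":0.0},{"angular":[0,0,0],"linear":[-0.0239,0.0172,0],"claw":0.0},{"angular":[0,0,0],"linear":[-0.0239,0.0171,0],"claw":0.0},{"angular":[0,0,-1.1],"linear":[0,0,0.03],"claw":0.0},{"angular":[0,0,0],"linear":[0,0,0.03],"claw":0.0},{"angular":[0,0,0],"linear":[0,0,0.03],"claw":0.0},{"angular":[0,0,0],"linear":[0,0,0.03],"claw":0.0},{"angular":[0,0,0],"linear":[0,0,0.03],"claw":0.0},{"angular":[0,0,0],"linear":[0,0,0],"claw":0.0},{"angular":[0,0,0],"linear":[0,0,0],"claw":0.0}]'
python3 - <<'E'
from h import *
s=r.get_state();print(s['time'],s['tcp_pos'],np.round(s['ee_rot'],4).tolist(),s['ft_force'])
c=r.camera_info('wrist');np.save('w2.npy',c,allow_pickle=True);im=r.snapshot('wrist');cv2.imwrite('pics/w2r.png',im)
cv2.imwrite('pics/w2.png',cv2.resize(np.clip(im[150:390,160:480]*1.6,0,255).astype(np.uint8),None,fx=2.5,fy=2.5,interpolation=2))
E
```

```text
time: 3.65
tcp_pos: [0.5984, -0.121, 0.1444]
ee_rot: [[-0.282, 0.96, -0.003], [0.96, 0.282, 0.0], [0.001, -0.003, -1.0]]
ft_force: [-0.9, -0.3, 0.8]
opening: 0.0002
3.65 [ 0.59841741 -0.1210011   0.14435108] [[-0.2817, 0.9595, -0.0033], [0.9595, 0.2817, 0.0001], [0.001, -0.0032, -1.0]] [-0.87282873 -0.3148907   0.84743877]
```

View pics/w2.png

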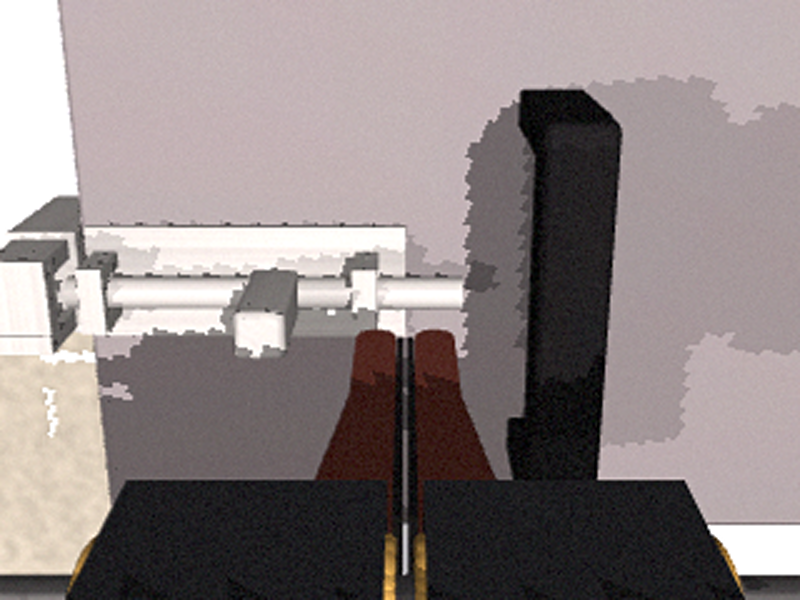

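The knob top is clear at about crop (261,333), and it is drawn. The fingers are over the gap between the knob and the handle.

Run:
```python
from h import *
c=np.load('w2.npy',allow_pickle=True).item()
f=lambda p,z:ray('wrist',(p[0]/2.5+160-.3,p[1]/2.5+150-.3),z,c)
K=[f(p,.115) for p in[(236,312),(287,312),(284,357),(236,357)]]
print('knob',np.mean(K,0),[np.linalg.norm(K[i]-K[(i+1)%4]).round(4) for i in range(4)])
s=r.get_state();R=s['ee_rot'];T=s['tcp_pos']
L=lambda p:((p-T)@R).round(4)
print('knob in tool',L(np.mean(K,0)),[L(k)[1] for k in K])
for n,p in(('bar+y left',(540,155)),('bar+y right',(620,132)),('l2',(527,470)),('r2',(600,470))):print(n,L(f(p,.122)))
a,b=f((540,155),.122),f((527,470),.122);d=a-b;print('yaw',np.degrees(np.arctan2(-d[0],d[1])))
a,b=f((620,132),.122),f((600,470),.122);d=a-b;print('yaw',np.degrees(np.arctan2(-d[0],d[1])))
a,b=f((85,226),.079),f((405,226),.079);d=b-a;print('yaw plate',np.degrees(np.arctan2(d[1],d[0])))
print('keep',L(f((22,290),.098)),'tool yaw',np.degrees(np.arctan2(R[1,1],R[0,1])))
```

```text
knob [ 0.56710558 -0.13256574  0.115     ] [np.float64(0.0114), np.float64(0.011), np.float64(0.0109), np.float64(0.011)]
knob in tool [-0.0015 -0.0345  0.0311] [np.float64(-0.0397), np.float64(-0.0283), np.float64(-0.0294), np.float64(-0.0403)]
bar+y left [0.0415 0.0255 0.0241]
bar+y right [0.0463 0.0414 0.0241]
l2 [-0.0316  0.0258  0.0241]
r2 [-0.0315  0.0423  0.0241]
yaw 16.562687987808623
yaw 16.98865242517448
yaw plate 16.475296516567344
keep [ 0.0025 -0.0944  0.0481] tool yaw 16.327900348029786
```

```bash
python3 -m creep '[{"angular":[0,0,0],"linear":[-0.0015,0,0.015],"claw":0.0},{"angular":[0,0,0],"linear":[0,0,0.015],"claw":0.0},{"angular":[0,0,0],"linear":[0,0,0.0145],"claw":0.0},{"angular":[0,0,0],"linear":[0,0,0],"claw":0.0}]'
python3 -m creep '[{"angular":[0,0,0],"linear":[0,-0.005,0],"claw":0.0},{"angular":[0,0,0],"linear":[0,-0.005,0],"claw":0.0},{"angular":[0,0,0],"linear":[0,-0.004,0],"claw":0.0},{"angular":[0,0,0],"linear":[0,-0.004,0],"claw":0.0},{"angular":[0,0,0],"linear":[0,-0.004,0],"claw":0.0},{"angular":[0,0,0],"linear":[0,-0.004,0],"claw":0.0},{"angular":[0,0,0],"linear":[0,-0.004,0],"claw":0.0},{"angular":[0,0,0],"linear":[0,-0.004,0],"claw":0.0},{"angular":[0,0,0],"linear":[0,0,0],"claw":0.0}]'
python3 -m creep '[{"angular":[0,0,0],"linear":[0,-0.0015,0],"claw":0.0},{"angular":[0,0,0],"linear":[0,-0.0015,0],"claw":0.0},{"angular":[0,0,0],"linear":[0,0,0],"claw":0.0}]'
```

```text
time: 4.03
tcp_pos: [0.5999, -0.1223, 0.1009]
ee_rot: [[-0.281, 0.96, -0.0], [0.96, 0.281, 0.0], [0.0, 0.0, -1.0]]
ft_force: [-0.1, -0.4, -0.4]
opening: 0.0002
time: 4.78
tcp_pos: [0.5663, -0.1324, 0.1008]
ee_rot: [[-0.279, 0.96, -0.001], [0.96, 0.279, 0.0], [0.0, -0.0, -1.0]]
ft_force: [-1.0, 0.5, 0.7]
opening: 0.0004
time: 5.03
tcp_pos: [0.5641, -0.1329, 0.1007]
ee_rot: [[-0.28, 0.96, -0.0], [0.96, 0.28, 0.0], [0.0, -0.0, -1.0]]
ft_force: [-0.4, 0.8, -0.3]
opening: 0.0005
```

```bash
for i in 1; do python3 -m creep '[{"angular":[0,0,0],"linear":[0,-0.0015,0],"claw":0.0},{"angular":[0,0,0],"linear":[0,0,0],"claw":0.0}]' | grep -v -e ee -e ope
python3 -m creep '[{"angular":[0,0,0],"linear":[0,-0.0015,0],"claw":0.0},{"angular":[0,0,0],"linear":[0,0,0],"claw":0.0}]'| grep -v -e ee -e ope
python3 -m creep '[{"angular":[0,0,0],"linear":[0,-0.0015,0],"claw":0.0},{"angular":[0,0,0],"linear":[0,0,0],"claw":0.0}]'| grep -v -e ee -e ope; done
python3 - <<'E'
from h import *
s=r.get_state();print(s['time'],s['tcp_pos'],s['ft_force'],s['moment'])
c=r.camera_info('wrist');np.save('w3.npy',c,allow_pickle=True);im=r.snapshot('wrist');cv2.imwrite('pics/w3r.png',im)
cv2.imwrite('pics/w3.png',cv2.resize(np.clip(im[150:390,160:480]*1.6,0,255).astype(np.uint8),None,fx=2.5,fy=2.5,interpolation=2))
E
```

```text
time: 5.2
tcp_pos: [0.5626, -0.1333, 0.1006]
ft_force: [1.1, -0.4, 0.3]
time: 5.37
tcp_pos: [0.5615, -0.1336, 0.1007]
ft_force: [1.8, 0.0, 0.4]
time: 5.53
tcp_pos: [0.5602, -0.1339, 0.1007]
ft_force: [2.6, 0.4, -2.8]
5.5333 [ 0.56016718 -0.13392044  0.10071734] [ 2.63107168  0.4402064  -2.79145571] [ 0.02547196 -0.58124838  0.04192335]
```

View pics/w3.png

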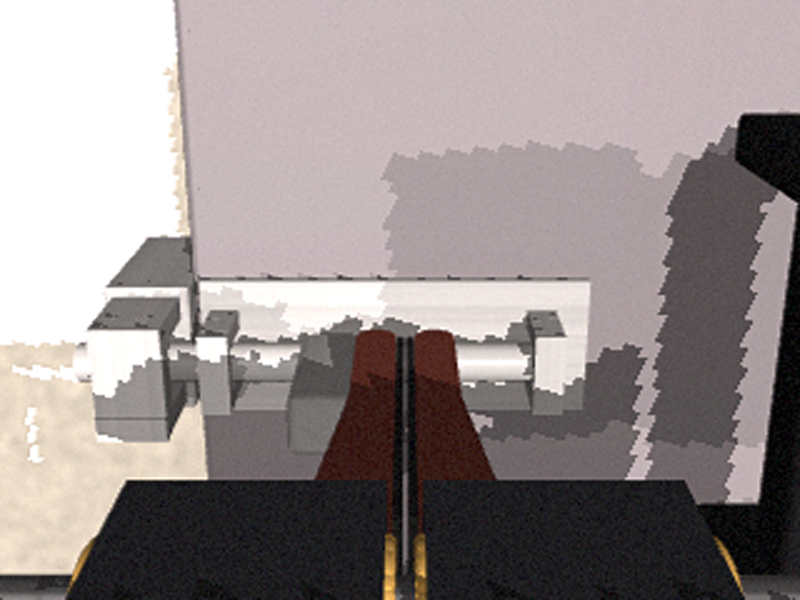

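The knob has moved left, to about crop (290,420), and the pin now pokes out beyond the keeper at (78,360). Next I'll work out how far it has travelled.

Run:
```python
from h import *
s=r.get_state();R=s['ee_rot'];T=s['tcp_pos'];O=np.array([0.5999,-0.1223,0.1009]);print('moved',(T-O)@R)
for n,g in(('w2',dict(k=(236,335),a=(78,275),b=(345,290),ko=(52,300))),('w3',dict(k=(289,425),a=(198,345),b=(530,380),ko=(166,365)))):
    c=np.load(n+'.npy',allow_pickle=True).item()
    f=lambda p,z:ray('wrist',(p[0]/2.5+160-.3,p[1]/2.5+150-.3),z,c)@R[:,1]
    k,a,b,ko=f(g['k'],.115),f(g['a'],.094),f(g['b'],.094),f(g['ko'],.098)
    print(n,'knob-arch1 ',k-a,'knob-arch2',k-b,'knob-keeper',k-ko,'abs',k,a,b,ko)
```

```text
moved [ 1.12324309e-05 -4.13674095e-02  1.50023091e-04]
w2 knob-arch1  0.04202406913002099 knob-arch2 -0.023204406064613048 knob-keeper 0.047471505931570734 abs 0.501694357646133 0.459670288516112 0.5248987637107461 0.4542228517145623
w3 knob-arch1  0.020387481915023875 knob-arch2 -0.04603209568926808 knob-keeper 0.02596375840474624 abs 0.4786279231605834 0.4582404412455595 0.5246600188498515 0.45266416475583715
```

```bash
python3 -m creep '[{"angular":[0,0,0],"linear":[0,-0.0015,0],"claw":0.0},{"angular":[0,0,0],"linear":[0,0,0],"claw":0.0},{"angular":[0,0,0],"linear":[0,0,0],"claw":0.0}]' | grep -v -e ee -e ope
python3 -m creep '[{"angular":[0,0,0],"linear":[0,-0.0015,0],"claw":0.0},{"angular":[0,0,0],"linear":[0,0,0],"claw":0.0},{"angular":[0,0,0],"linear":[0,0,0],"claw":0.0}]'| grep -v -e ee -e ope
python3 - <<'E'
from h import *
s=r.get_state();R=s['ee_rot'];T=s['tcp_pos']
print('moved',(T-np.array([0.5999,-0.1223,0.1009]))@R,s['ft_force'])
c=r.camera_info('wrist');np.save('w4.npy',c,allow_pickle=True);im=r.snapshot('wrist');cv2.imwrite('pics/w4r.png',im)
cv2.imwrite('pics/w4.png',cv2.resize(np.clip(im[150:390,160:480]*1.6,0,255).astype(np.uint8),None,fx=2.5,fy=2.5,interpolation=2))
E
```

```text
time: 5.83
tcp_pos: [0.5585, -0.1344, 0.1007]
ft_force: [2.6, 1.7, -1.9]
time: 6.08
tcp_pos: [0.5568, -0.135, 0.1007]
ft_force: [3.0, 1.9, -0.9]
moved [-9.51128857e-05 -4.48739441e-02  2.04021570e-04] [ 3.01789389  1.90885964 -0.91756148]
```

View pics/w4.png

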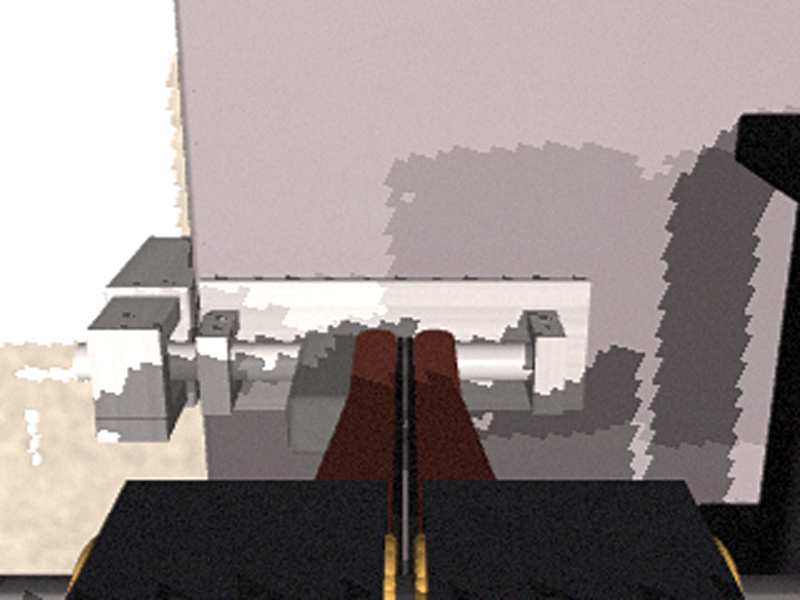

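The camera view did not change while the tool moved 3.5 mm, so the bin slid along with the finger. That means the bolt is on its end stop at about 3 N. Next I'll move over to the handle.

```bash
python3 -m creep '[{"angular":[0,0,0],"linear":[0,0.004,0],"claw":0.0},{"angular":[0,0,0],"linear":[0,0.004,0],"claw":0.0},{"angular":[0,0,0],"linear":[0,0,-0.025],"claw":0.0},{"angular":[0,0,0],"linear":[0,0,-0.025],"claw":0.0},{"angular":[0,0,0],"linear":[0,0.0215,0],"claw":0.05},{"angular":[0,0,0],"linear":[0,0.0215,0],"claw":0.05},{"angular":[0,0,0],"linear":[0,0.0215,0],"claw":0.05},{"angular":[0,0,0],"linear":[0,0,0],"claw":0.05},{"angular":[0,0,0],"linear":[0,0,0],"claw":0.05},{"angular":[0,0,0],"linear":[0,0,0],"claw":0.05}]'
python3 - <<'E'
from h import *
s=r.get_state();print(s['time'])
c=r.camera_info('wrist');np.save('w5.npy',c,allow_pickle=True);im=r.snapshot('wrist');cv2.imwrite('pics/w5r.png',im)
cv2.imwrite('pics/w5.png',cv2.resize(np.clip(im[150:390,160:480]*1.8,0,255).astype(np.uint8),None,fx=2.5,fy=2.5,interpolation=2))
E
```

```text
time: 6.97
tcp_pos: [0.6256, -0.1153, 0.1503]
ee_rot: [[-0.279, 0.96, -0.002], [0.96, 0.279, -0.001], [0.0, -0.002, -1.0]]
ft_force: [0.0, -0.5, -0.3]
opening: 0.0369
6.9667
```

View pics/w5.png

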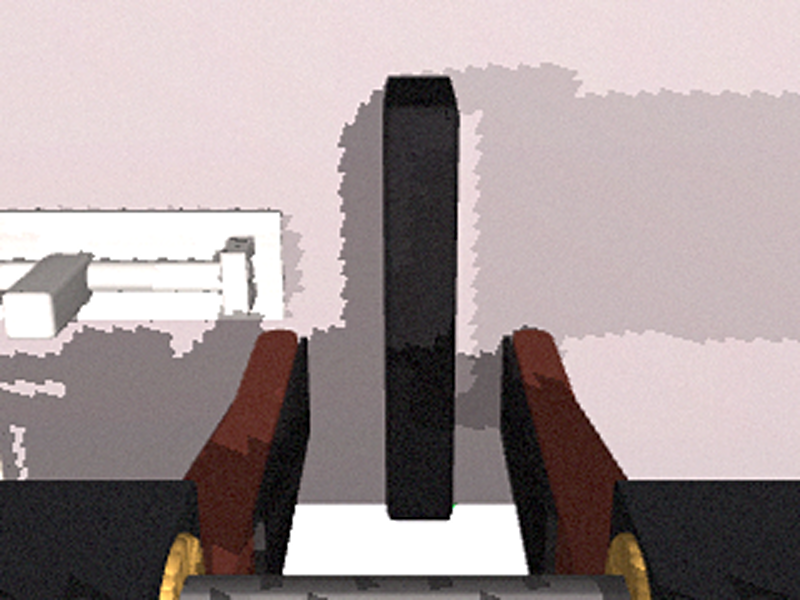

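The bar is between the open fingers, at about columns 385–456, with its ends at rows 107 and 519. The knob is at (30,310).

Run:
```python
from h import *
s=r.get_state();R=s['ee_rot'];T=s['tcp_pos'];c=np.load('w5.npy',allow_pickle=True).item()
L=lambda p,z:((ray('wrist',(p[0]/2.5+160-.3,p[1]/2.5+150-.3),z,c)-T)@R).round(4)
for p in((384,107),(459,107),(450,519),(388,519)):print(L(p,.122))
print('knob',L((5,315),.115),L((56,315),.115),L((30,337),.115),L((30,292),.115))
```

```text
[ 0.0496 -0.005   0.0285]
[0.0496 0.0105 0.0284]
[-0.0495  0.0103  0.0284]
[-0.0495 -0.0045  0.0284]
knob [-0.0001 -0.0927  0.0356] [-0.     -0.0809  0.0356] [-0.0056 -0.0876  0.0356] [ 0.0056 -0.0863  0.0356]
```

The handle centre is at (0, +2.8 mm) in tool axes. The knob is 89.6 mm from it, against 90 mm when home. I'll descend and grip.

```bash
python3 -m creep '[{"angular":[0,0,0],"linear":[0,0.0028,0],"claw":0.05},{"angular":[0,0,0],"linear":[0,0,0.02],"claw":0.05},{"angular":[0,0,0],"linear":[0,0,0.02],"claw":0.05},{"angular":[0,0,0],"linear":[0,0,0.0143],"claw":0.05},{"angular":[0,0,0],"linear":[0,0,0],"claw":0.05}]'
python3 -m creep '[{"angular":[0,0,0],"linear":[0,0,0],"claw":0.0},{"angular":[0,0,0],"linear":[0,0,0],"claw":0.0},{"angular":[0,0,0],"linear":[0,0,0],"claw":0.0},{"angular":[0,0,0],"linear":[0,0,0],"claw":0.0},{"angular":[0,0,0],"linear":[0,0,0],"claw":0.0},{"angular":[0,0,0],"linear":[0,0,0],"claw":0.0},{"angular":[0,0,0],"linear":[0,0,0],"claw":0.0},{"angular":[0,0,0],"linear":[0,0,0],"claw":0.0}]'
```

```text
time: 7.43
tcp_pos: [0.627, -0.1135, 0.0935]
ee_rot: [[-0.28, 0.96, -0.005], [0.96, 0.28, 0.001], [0.002, -0.005, -1.0]]
ft_force: [-0.1, -0.5, -0.6]
opening: 0.0495
time: 8.1
tcp_pos: [0.6291, -0.1141, 0.097]
ee_rot: [[-0.28, 0.96, -0.0], [0.96, 0.28, 0.0], [0.0, -0.0, -1.0]]
ft_force: [-3.5, 0.4, 5.3]
opening: 0.0159
```

```bash
python3 -m creep '[{"angular":[0,0,0],"linear":[0,0,-0.003],"claw":0.0},{"angular":[0,0,0],"linear":[0,0,-0.005],"claw":0.0},{"angular":[0,0,0],"linear":[0,0,-0.007],"claw":0.0},{"angular":[0,0,0],"linear":[0,0,-0.005],"claw":0.0},{"angular":[0,0,0],"linear":[0,0,0],"claw":0.0},{"angular":[0,0,0],"linear":[0,0,0],"claw":0.0}]'
python3 -m creep '[{"angular":[0,0,0],"linear":[0,0,-0.006],"claw":0.0},{"angular":[0,0,0],"linear":[0,0,-0.009],"claw":0.0},{"angular":[0,0,0],"linear":[0,0,-0.012],"claw":0.0},{"angular":[0,0,0],"linear":[0,0,-0.012],"claw":0.0},{"angular":[0,0,0],"linear":[0,0,-0.012],"claw":0.0},{"angular":[0,0,0],"linear":[0,0,-0.012],"claw":0.0},{"angular":[0,0,0],"linear":[0,0,-0.012],"claw":0.0},{"angular":[0,0,0],"linear":[0,0,-0.012],"claw":0.0},{"angular":[0,0,0],"linear":[0,0,-0.009],"claw":0.0},{"angular":[0,0,0],"linear":[0,0,-0.006],"claw":0.0},{"angular":[0,0,0],"linear":[0,0,0],"claw":0.0},{"angular":[0,0,0],"linear":[0,0,0],"claw":0.0},{"angular":[0,0,0],"linear":[0,0,0],"claw":0.0},{"angular":[0,0,0],"linear":[0,0,0],"claw":0.0},{"angular":[0,0,0],"linear":[0,0,0],"claw":0.0},{"angular":[0,0,0],"linear":[0,0,0],"claw":0.0}]'
python3 - <<'E'
from h import *
s=r.get_state();print(s['time'],s['tcp_pos'],s['ft_force'],s['moment'],s['opening'])
w=r.snapshot('wrist');cv2.imwrite('pics/w6r.png',w);sc=r.snapshot('scene');cv2.imwrite('pics/s6r.png',sc)
a=cv2.resize(np.clip(w[120:420,120:520]*1.8,0,255).astype(np.uint8),(400,300))
b=cv2.resize(np.clip(sc[140:310,120:345]*1.6,0,255).astype(np.uint8),(400,300))
cv2.imwrite('pics/f6.png',np.hstack([a,b]))
E
```

```text
time: 8.6
tcp_pos: [0.6296, -0.1138, 0.1167]
ee_rot: [[-0.28, 0.96, 0.001], [0.96, 0.28, 0.0], [-0.0, 0.001, -1.0]]
ft_force: [0.6, 0.1, -6.7]
opening: 0.0156
time: 9.93
tcp_pos: [0.6291, -0.1138, 0.2179]
ee_rot: [[-0.28, 0.96, -0.001], [0.96, 0.28, -0.0], [0.0, -0.001, -1.0]]
ft_force: [-0.1, -0.1, -6.6]
opening: 0.0153
9.9333 [ 0.62913154 -0.1138425   0.21792549] [-0.06977938 -0.05526121 -6.55684921] [-0.082162    0.00203169  0.00358949] 0.015273068769484135
```

View pics/f6.png

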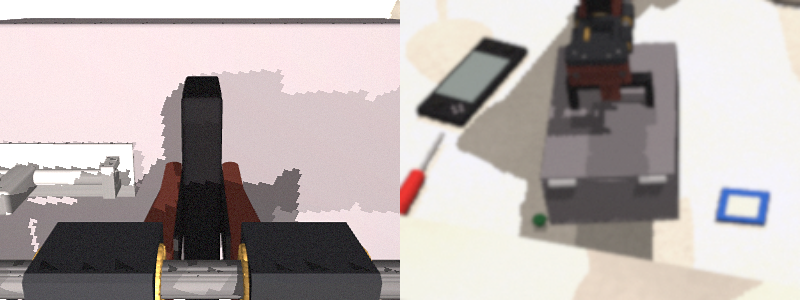

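The bin is off the table, carrying 6.6 N, which is its full weight. The lid looks shut, and the cap at (540,220) and the cartridge are untouched. One numeric check for level and steadiness remains: lid landmarks projected as if the bin were level, against the image.

```bash
python3 -m creep '[{"angular":[0,0,0],"linear":[0,0,0],"claw":0.0},{"angular":[0,0,0],"linear":[0,0,0],"claw":0.0},{"angular":[0,0,0],"linear":[0,0,0],"claw":0.0},{"angular":[0,0,0],"linear":[0,0,0],"claw":0.0},{"angular":[0,0,0],"linear":[0,0,0],"claw":0.0},{"angular":[0,0,0],"linear":[0,0,0],"claw":0.0}]' | grep -v ee
python3 - <<'E'
from h import *
s=r.get_state();R=s['ee_rot'];T=s['tcp_pos'];c=r.camera_info('wrist');w=r.snapshot('wrist');old=cv2.imread('pics/w6r.png')
print('mean diff',cv2.absdiff(w,old).mean())
o=T+R@[0,0,-.019]-[0,0,.115]   # bin origin if level
ex,ey,ez=R[:,1],R[:,0],np.array([0,0,1.])
W=lambda x,y,z:o+x*ex+y*ey+z*ez
im=cv2.convertScaleAbs(w,alpha=1.6)
rv=cv2.Rodrigues(np.array(c['R']))[0]
def line(P,col):
    p=cv2.projectPoints(np.array(P),rv,np.array(c['t']),c['camera_matrix'],None)[0].reshape(-1,1,2);print(p.reshape(-1,2).round(1).tolist())
    cv2.polylines(im,[np.round(p).astype(np.int32)],False,col,1)
line([W(-.12,.075,.078),W(.12,.075,.078),W(.12,-.02,.078)],(0,0,255))
line([W(-.096,-.006,.115),W(-.084,-.006,.115),W(-.084,.006,.115),W(-.096,.006,.115),W(-.096,-.006,.115)],(0,255,0))
line([W(-.049,-.0085,.094),W(-.049,.0085,.094),W(-.043,.0085,.094),W(-.043,-.0085,.094)],(255,0,0))
cv2.imwrite('pics/w7.png',im)
print('time',s['time'],'qd',np.abs(s['qd']).max())
E
```

```text
time: 10.53
tcp_pos: [0.6294, -0.1139, 0.2185]
ft_force: [0.5, -0.2, -6.6]
opening: 0.0157
mean diff 2.429462890625
[[68.9, 142.2], [578.1, 142.8], [542.5, 322.1]]
[[105.8, 335.8], [133.0, 335.9], [128.9, 311.4], [101.0, 311.4], [105.8, 335.8]]
[[224.6, 317.5], [221.9, 286.1], [234.4, 286.1], [236.7, 317.5]]
time 10.5333 qd 0.09591626440082572
```

View pics/w7.png

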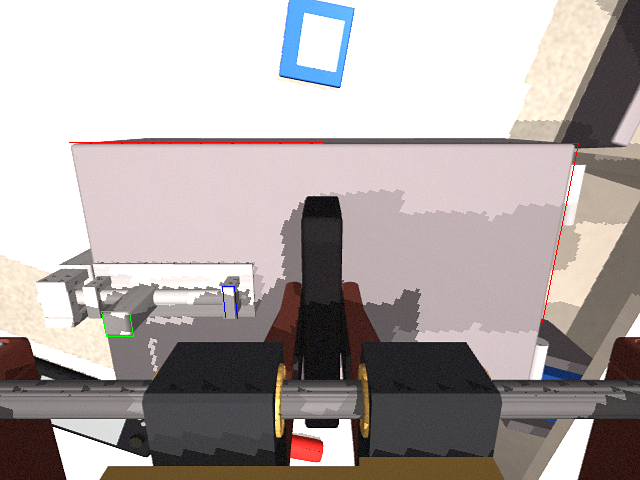

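Everything lines up: the bin is level, the knob is exactly where it should be when home, and the lid edges match. I'm handing in.

```bash
python3 -c "
from rig import r
print(r.job_done());s=r.get_state();print(s['time'],s['tcp_pos'],s['ft_force'],s['opening'])"
```

```text
the job is handed in; nothing more can be done
None
the job is handed in; nothing more can be done
```

The bolt is home in its keeper, and the bin is held about 12 cm above the table by its lid handle. I handed the job in at about 10.5 s.

**Bolting:** I pushed the knob with the shut fingers until the bin itself started to slide at about 3 N, which meant the bolt was on its end stop. The bin moved roughly 5 mm on the table. The knob then measured 89.6 mm from the handle centre, against 90 mm when home.

**Lifting:** I gripped the middle of the handle bar and raised the bin about 121 mm.

**Last checks before handing in:**
- **Load:** the force was a steady 6.6 N, which is about the bin's full weight, and the grip opening was 15.7 mm on the 16 mm bar.
- **Level, shut and bolted:** the lid edges, knob and guide arch matched their predicted image positions for a level, shut, bolted bin to within a few pixels.
- **Steady:** the arm was almost still, at 0.1 deg/s or less.
- **Surroundings:** the cartridge and cap beside the bin, the console and the screwdriver showed no sign of being disturbed. I did not look at the tray, its cartridge or the jar again, but the arm worked well away from them after its first move.

No check failed or disagreed. The state could not be read after the hand-in, so nothing was checked beyond that point.

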